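Strike the day mark into a coffee tin's lid with the spring stamp

TASK

Strike the day mark into the lid of the tin that waits in the bench stamp's shuttle: draw the black pull knob up until the sear catches and holds the striker, slide the shuttle with the tin fully home under the die, then press the red trip paddle so that the spring drives the die down on the lid, and leave it so. Draw gently - do not wrench the striker against its rubber draw stop, and do not let it snap down before the tin is home under it. Leave the other tins and the teaspoons where they are.

Things in the scene. Friction and masses are not known exactly. Their poses are not given: they have to be found in the camera images.
- stamp: Bench stamp, dark blue-grey painted frame, fixed to the worktop: base 160 x 100 x 14 mm. Origin on the worktop straight below the die; +x points from the worker's side (where the shuttle comes out) to the column, 40 to 66 mm behind the origin; z up. Upper guide block: x -22 to 42 mm, 50 mm wide, top z = 175 mm (bush 178). Sear and draw stop sit on its right (-y), between the guide blocks.
- striker (a joint): Height of the striker (die, steel rod, brass collar, pull knob; 0.25 kg in all; slides straight up) in m. 0 = lowest; 0.008 = die resting on the lid of a tin that is home. Spring and weight pull it down with 6.5 N at 0 plus 0.3 N per mm. The sear catches it somewhere from 0.020 to 0.038: the collar is screwed to another height on the rod from day to day. Let go short of that, it snaps down.
- pull_knob (a point): Centre of the black knurled pull knob on top of the striker: cylinder 30 mm across, 18 mm high (9 mm above and below this point), on a neck 16 mm across and 15 mm long. It stands 205.5 mm above the worktop with the striker at 0 and rises with it. Pinch it from above.
- stop_pad: Black rubber draw stop (7 x 18 x 7 mm) above the collar. The collar meets it 2 mm past the sear's catch; it yields 1 mm per 8 N and must not be loaded with more than 12 N (beyond the 13 to 18 N of the spring). Origin 40 mm below its lower face.
- sear_nose (a point): Top of the steel sear beside the rod, 139 mm above the worktop: the rising collar pushes it aside (adding 2 to 4 N over the last 15 mm), then it snaps in under the collar with a drop of 1 to 2 N in the pull. When the knob is then eased down, the sear takes the whole load: the pull on the hand falls to nothing.
- die_face (a point): Centre of the die's flat face (20 mm across), the lower end of the striker: 46 mm above the worktop with the striker at 0, that is 8 mm below the level of the tin's lid, so the tin cannot pass under it until the striker is held up.
- shuttle (a joint): Travel of the aluminium shuttle (tray 124 x 72 x 6 mm with a round nest for the tin) in m: 0 = fully out towards the worker, 0.065 = home against its stop, tin centred below the die. It slides along the stamp's +x on the base, 2.5 N of drag, and stays where it is left.
- shuttle_knob (a point): The black upright push knob at the front end of the shuttle: 20 mm across in its upper part (z = 37 to 58 mm), top at z = 61 mm; this point is on its axis at z = 49 mm. 80 mm in front of the nest's centre. The tray's top is at z = 21 mm, the guide rails on either side at z = 27 mm.
- trip_paddle (a point): Centre of the top of the red trip paddle (30 mm along x, 26 mm along y, 6 mm thick) at the end of the sear's lever, 81 mm to the right (-y) of the striker's axis, 113 mm above the worktop. Its pivot lies 62 mm nearer to the striker. With the striker cocked, 5 to 6 N straight down moves it about 9 mm, then the striker fires. It swings down at most 19 mm and springs back.
- tin: The coffee tin to be marked, standing in the shuttle's nest: 54 mm across, 33 mm high, dark red with a thin cream line and a plain aluminium lid, 0.11 kg. Origin at the centre of its underside (21 mm above the worktop, lid at 54 mm). 1.5 mm play all round in the nest, whose rim is 9 mm high.
- tin_marked: A like tin that is already marked (ring of ticks on its lid), standing on the worktop left of the stamp. Origin at the centre of its underside.
- tin_next: A like, unmarked tin standing on the worktop right of the stamp. Origin at the centre of its underside.
- teaspoon_1: The nearest of three steel teaspoons, 130 x 27 x 11 mm, lying on the worktop left of the stamp. Origin at the centre of its underside.

How it is judged:
By the outcome, as a careful person would: the job done as asked, in the order asked, and still so for the second after the job is handed in, with the robot touching nothing.
It also fails if it takes over 72 s, if anything falls off the work surface, if the arm or the gripper's body presses on something with over 40 N, if the wrist force passes 120 N, or if a joint passes its speed limit or range.

ROBOT

A 6-joint arm with a two-finger parallel gripper is mounted at the origin on a cart in front of the work surface, level with it; the furniture and walls round the work are solid. World frame = base frame: x ahead of the robot, y to its left, z up, the work surface at z = 0. Lengths are in mm, angles in rad, forces in N, time in s.
With the tool pointing down it reaches from about 350 to 975 mm from the base axis. Payload 7.1 kg.
Tool frame: the origin (TCP) lies midway between the tips of the shut fingers; the grasp point (between the pads) lies 19 mm behind it (ctrl.grip_depth is the distance from the TCP to the grasp point, in mm); z points along the fingers, y is the line along which they close (so a half turn about z gives the same grasp; the last joint's range is limited). The gripper opens to 88 mm and grips with 3 to 60 N. Pads are 20 mm wide; open, the fingers measure 115 mm over their backs; the gripper's body (75 mm by 178 mm) begins 61 mm behind the grasp point.
Start: joints at [1.161, 0.423, 1.63, -0, 1.089, -0.019], TCP at [238.048, 577.874, 222.675] pointing down, gripper open.
Joint ranges: [-3, 3], [-0.9, 2.11], [0.09, 2.58], [-1.31, 4.45], [0.11, 2.69], [-2.54, 2.54]. Speed limits (rad/s): [2.39, 2.39, 3.01, 3.14, 3.14, 3.14].

INTERFACE

Orientations are given as a rotation vector (axis times angle).
In Python, from workcell import ctrl, cams gives the robot as it stands.
- The arm moves only by the tool move_arm, never from a script. Its argument "steps" is a list of rows, each a list of 3 entries, a list of its own where there are three numbers: the shift along the tool's x, y, z in units of 25 mm (1.0 is 25 mm), then the turn about the tool's z in units of 5 degrees (1.0 is 5 degrees), then the closure, from 0 (fully open) to 1 (shut). A call has 1 to 20 rows; each row shifts and turns the commanded pose from where the row before left it, along the tool's axes as they then stand; what a row does not reach is not made up. A row lasts 1/12 s, in which the tool goes at most 41.7 mm and 7.16 degrees, less where a joint would pass 70% of its speed; a pose out of reach is approached as far as the arm can. A call is refused whole if a number of a shift passes 1 or a number of a turn 1, either way. A call with a gripper value outside its range is refused whole. The fingers move at their own pace and stop on an object; the grip force is fixed at half the most. Time passes only in rows, so rows that do not move let the fingers close. It gives the time, the measured TCP pose, the force, the opening and the grip force at its end, in the units of the state.
- ctrl.get_obs(): the state, without advancing time (a new reading comes with each control period).
- cams.get_image(name): name is "scene" or "top"; returns a dict with "image" (480x640x3 uint8, red, green, blue), "camera_matrix" (3x3 intrinsics, pixels), "xyz" and "rotation" of the camera in the world. Camera axes: x right, y down, z forward; pixel columns grow to the right and rows downward; lengths in mm; the calibration is good to about 2 mm. A picture is of the moment at which its call begins. There is no depth.
- ctrl.close_job(): hands the job in; it is judged then, once.
Trained networks look in the newest picture that a camera, given by its name, has taken for a name from the list of things; names that differ only in an ending like _2 or _b are one class to them, and where a whole thing is asked for, a point or a joint stands for the part that bears it (a point fixed in the world has none). Each returns a list of dicts, best first, with "p" (0 to 1); they miss things now and then, are a little off and sometimes report something else, mostly with a low value. They report only what shows in the picture. A call takes as long as a camera call.
- cams.boxes_of(camera, thing): "rect" ([centre column, centre row, width, height] in pixels, round what is visible of it).
- cams.cut_out(camera, thing): "pixels" (480x640 bool, what is visible of it) and "rect" ([centre column, centre row, width, height] in pixels, round what is visible of it).
The state is a dict: "t": time; "qpos": joint angles; "qvel": joint speeds; "joint_torque": joint torques, N m; "ee_pos": TCP position; "orientation": TCP orientation; "ft_force": force on the tool from outside, world axes, zero at the start; "moment": the same for the moment, N m; "width": finger opening in mm; "grasp_force": force on a finger pad.
Only numpy, scipy, OpenCV 4.12 (cv2) and the standard library are available. Lean on these libraries where they do the work, as an engineer would, in place of code of your own. Each camera call takes 0.05 s, during which the arm holds its last target. There are 200 camera calls.

## Working session

There is one attempt and no reset: what is moved stays moved. The work goes in short steps, Python scripts to look and compute and a tool call to move; the robot and the scene stay as the last step left them, time stands still between calls to the robot, and variables do not carry over. Pictures are saved under pics/ and viewed, at most 10 in all, crops included, and the job is handed in when it is done.

Besides the shell and the picture viewer there is one more tool, called after "Emit:" by a JSON object that holds its "fn" and its "kwargs", one argument or row to a line. move_arm: Moves the arm, as the interface text tells. Its arguments: {"type":"object","properties":{"steps":{"type":"array"}},"required":["steps"]}

```bash
mkdir -p pics
cat > h.py <<'E'
import numpy as np, cv2
from workcell import ctrl, cams
def ray(im,u,v):
    K=np.array(im["camera_matrix"]);R=np.array(im["rotation"]);d=R@np.linalg.inv(K)@[u,v,1.];return np.array(im["xyz"],float),d
def atz(im,u,v,z):
    o,d=ray(im,u,v);return o+d*(z-o[2])/d[2]
def proj(im,p):
    K=np.array(im["camera_matrix"]);R=np.array(im["rotation"]);c=K@(R.T@(np.array(p,float)-im["xyz"]));return c[:2]/c[2]
E
python3 - <<'E'
from h import *
o=ctrl.get_obs();print(o)
Z=dict(pull_knob=205.5,shuttle_knob=49,trip_paddle=113,tin=54,tin_marked=54-21,tin_next=33,sear_nose=139,stamp=0,teaspoon_1=5,stop_pad=150)
for n in("scene","top"):
    im=cams.get_image(n);cv2.imwrite(f"pics/{n}0.png",im["image"][:,:,::-1]);print(n,im["xyz"],np.round(im["rotation"],3).tolist(),im["camera_matrix"][0][0])
    for k,z in Z.items():
        for b in cams.boxes_of(n,k)[:3]:
            if b["p"]>.2: print(k,round(b["p"],2),np.round(b["rect"],1),np.round(atz(im,*b["rect"][:2],z),1))
E
```

```text
{'t': 0.0, 'qpos': array([ 1.16098568e+00,  4.23818325e-01,  1.63069830e+00, -1.23179229e-05,
        1.08859320e+00, -1.90126199e-02]), 'qvel': array([-0.00030998, -0.00126469, -0.00140097,  0.00080671,  0.0007929 ,
       -0.00012668]), 'joint_torque': array([ 7.98528963e-04, -5.44643354e+01, -2.73659420e+01,  6.44105324e-02,
        2.29882932e-02, -1.49549810e-04]), 'ee_pos': array([237.84226089, 577.36964628, 221.91249608]), 'orientation': array([-6.09895671e-01, -3.08150370e+00,  2.33199916e-03]), 'ft_force': array([-0.00724709, -0.38455306,  0.29256721]), 'moment': array([ 0.0257087 , -0.00804601,  0.01663079]), 'grasp_force': 0.0, 'width': 87.77017816596002}
scene [ 161.23490803 -482.94724212  750.93623651] [-2.26, 0.864, -0.335] 447.64283056999193Traceback (most recent call last):
  File "<stdin>", line 8, in <module>
  File "h.py", line 6, in atz
    o,d=ray(im,u,v);return o+d*(z-o[2])/d[2]
                                        ~^^^
IndexError: invalid index to scalar variable.
```

```bash
sed -i 's/R=np.array(im\["rotation"\])/R=cv2.Rodrigues(np.array(im["rotation"],float))[0]/' h.py
cat > m.py <<'E'
from h import *
Z=dict(pull_knob=205.5,shuttle_knob=49,trip_paddle=113,tin=54,tin_marked=33,tin_next=33,sear_nose=139,stamp=0,teaspoon_1=5,stop_pad=150)
for n in("scene","top"):
    im=cams.get_image(n);cv2.imwrite(f"pics/{n}0.png",im["image"][:,:,::-1]);print(n,im["xyz"],np.round(im["rotation"],3).tolist(),im["camera_matrix"][0][0])
    for k,z in Z.items():
        for b in cams.boxes_of(n,k)[:3]:
            if b["p"]>.2: print(k,round(b["p"],2),np.round(b["rect"],1),np.round(atz(im,*b["rect"][:2],z),1))
E
python3 m.py
```

```text
scene [ 161.23490803 -482.94724212  750.93623651] [-2.26, 0.864, -0.335] 447.64283056999193
pull_knob 0.73 [369.  233.5  25.7  69.6] [ 571.2 -160.8  205.5]
shuttle_knob 0.86 [330.4 305.2  68.9  48.4] [ 500.6 -147.1   49. ]
trip_paddle 0.56 [390.1 257.1  32.4  41. ] [ 625.8 -174.   113. ]
tin 0.6 [341.4 286.5  27.   23.3] [ 543.4 -132.3   54. ]
tin_marked 0.72 [255.8 232.8  25.1  26.8] [516.6 109.6  33. ]
tin_next 0.88 [379.2 372.6  31.4  33.8] [ 476.1 -295.1   33. ]
sear_nose 0.85 [389.6 257.4  43.7  45.6] [ 605.7 -186.5  139. ]
sear_nose 0.43 [330.1 303.   65.4  47.3] [ 459.6 -186.7  139. ]
stamp 0.63 [350.6 262.6 114.1 133.1] [632.6 -72.5   0. ]
teaspoon_1 0.66 [228.9 217.8  50.7  20.7] [512.5 214.7   5. ]
top [ 422.42902643  -38.38506614 1277.87123251] [-2.159, 2.165, -0.148] 531.777651763384
pull_knob 0.62 [355.5 208.9  14.7  11.1] [ 613.2 -119.9  205.5]
shuttle_knob 0.68 [349.6 260.4  32.   50.7] [ 520.  -116.7   49. ]
trip_paddle 0.77 [379.6 216.8  29.4  15.5] [ 611.8 -180.2  113. ]
trip_paddle 0.5 [355.8 211.6  18.   18. ] [ 623.6 -127.5  113. ]
tin 0.9 [352.3 246.9  27.6  20.4] [ 550.9 -122.9   54. ]
tin_marked 0.75 [246.6 265.1  21.1  19. ] [511.  123.6  33. ]
tin_marked 0.44 [380.8 217.1  30.   12.1] [ 624.1 -192.8   33. ]
tin_next 0.7 [422.5 279.1  20.4  27.5] [ 476.9 -288.    33. ]
sear_nose 0.58 [382.3 219.2  30.8  10.3] [ 602.3 -182.9  139. ]
stamp 0.76 [361.6 232.2  72.6 110.7] [ 592.4 -149.6    0. ]
teaspoon_1 0.58 [206.1 265.5  16.1  53. ] [512.3 223.9   5. ]
stop_pad 0.63 [206.1 266.   18.3  52.8] [501. 194. 150.]
```

View pics/scene0.png

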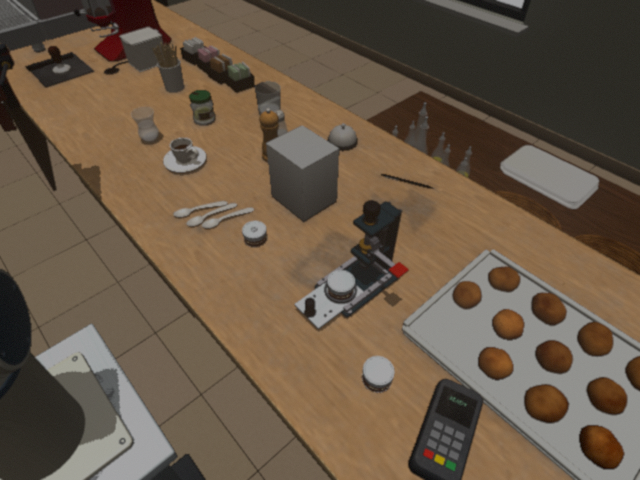

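View pics/top0.png

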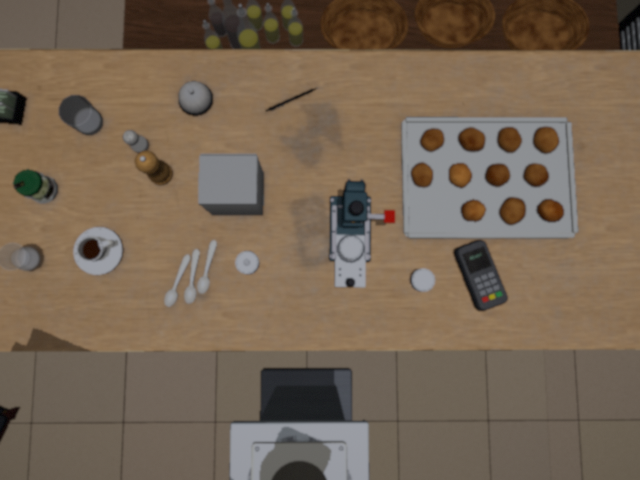

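Run:
```python
import cv2,numpy as np
a=cv2.imread("pics/scene0.png")[190:330,295:412];b=cv2.imread("pics/top0.png")[165:305,322:402]
c=np.hstack([cv2.resize(x,None,fx=4,fy=4,interpolation=cv2.INTER_CUBIC) for x in(a,b)])
cv2.imwrite("pics/c.png",np.clip(c*1.5,0,255).astype(np.uint8))
for n in("scene","top"):
    im=cv2.imread(f"pics/{n}0.png").astype(int);m=(im[:,:,2]>110)&(im[:,:,1]<60)&(im[:,:,0]<60);m[:190]=0;m[300:]=0;m[:,:340]=0;m[:,420:]=0
    y,x=np.nonzero(m);print(n,len(x),x.mean(),y.mean(),x.min(),x.max(),y.min(),y.max())
```

```text
scene 152 398.5921052631579 269.3092105263158 390 407 263 276
top 121 389.2892561983471 216.58677685950414 384 394 211 222
```

View pics/c.png

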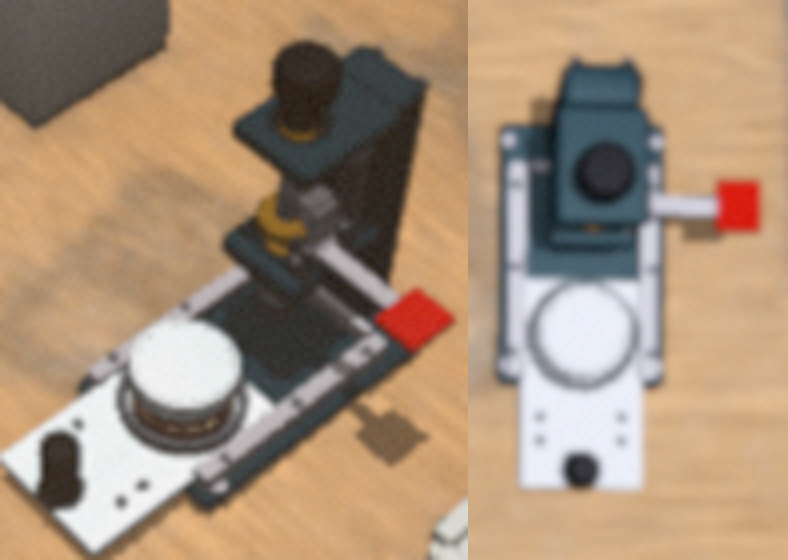

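```bash
cat > fit.py <<'E'
from h import *
from scipy.optimize import least_squares
S=cams.get_image("scene");T=cams.get_image("top")
obs=[(T,(356.5,208.0),(0,0,214)),(T,(350.25,282.25),(-145,0,60)),(T,(350.75,248.25),(-65,0,54)),(T,(389.4,216.6),(0,-81,113)),
(S,(371.7,209.0),(0,0,206)),(S,(309.8,305.),(-145,0,49)),(S,(341,280.3),(-65,0,54)),(S,(398.7,269.5),(0,-81,112))]
def w(p,q):
    c,s=np.cos(p[2]),np.sin(p[2]);return [p[0]+c*q[0]-s*q[1],p[1]+s*q[0]+c*q[1],q[2]]
# per-camera 2 mm shifts fold into residuals
f=lambda p:np.concatenate([proj(im,w(p,q))-uv for im,uv,q in obs])
r=least_squares(f,[600,-120,0],loss='soft_l1');p=r.x
print(p,np.round(f(p).reshape(-1,2),2).tolist())
for n,q in dict(knob=(0,0,205.5),sk=(-145,0,49),pad=(0,-81,113),tin=(-65,0,54)).items(): print(n,np.round(w(p,q),1))
for idx in ([0,1,2,3],[4,5,6,7]):
    g=lambda p:f(p).reshape(-1,2)[idx].ravel();print(least_squares(g,p).x)
o=ctrl.get_obs();R=cv2.Rodrigues(o["orientation"])[0];print(R.round(3).tolist(),o["ee_pos"],o["qpos"])
E
python3 fit.py
```

```text
[ 6.15873770e+02 -1.22162700e+02 -2.07174776e-02] [[0.42, -1.12], [0.97, -0.78], [0.64, -1.32], [0.47, -0.89], [-1.15, 0.08], [-1.15, -0.25], [-0.96, 0.55], [-0.9, 0.3]]
knob [ 615.9 -122.2  205.5]
sk [ 470.9 -119.2   49. ]
pad [ 614.2 -203.1  113. ]
tin [ 550.9 -120.8   54. ]
[ 6.13685336e+02 -1.21020792e+02 -2.59358531e-02]
[ 6.17528685e+02 -1.22965197e+02 -1.67317848e-02]
[[-0.925, 0.381, 0.0], [0.381, 0.925, 0.0], [-0.0, 0.0, -1.0]] [238.05930519 577.90642678 222.69737822] [ 1.16100379e+00  4.23094519e-01  1.62985201e+00  3.74737181e-07
  1.08858312e+00 -1.89972888e-02]
```

Emit:
{"fn": "move_arm", "kwargs": {
  "steps": [
    [[0,0,-1],-1,0],
    [[0,0,-1],-1,0],
    [[0,0,-1],-1,0],
    [[0,0,-1],-1,0],
    [[0,0,0],-0.24,0],
    [[0,0,0],0,0]
  ]
}}

```text
t: 1.8
ee_pos: [238.3, 578.5, 324.2]
orientation: [0.032, 3.14, 0.005]
ft_force: [-0.4, -0.2, -0.4]
width: 88.2
grasp_force: 0.0
```

Emit:
{"fn": "move_arm", "kwargs": {
  "steps": [
    [[-0.3,-1,0],0,0],
    [[-0.3,-1,0],0,0],
    [[-0.3,-1,0],0,0],
    [[-0.3,-1,0],0,0],
    [[-0.3,-1,0],0,0],
    [[-0.3,-1,0],0,0],
    [[-0.3,-1,0],0,0],
    [[-0.3,-1,0],0,0],
    [[-0.3,-1,0],0,0],
    [[-0.3,-1,0],0,0],
    [[-0.4,-1,0],0,0],
    [[-0.4,-1,0],0,0],
    [[-0.4,-1,0],0,0],
    [[-0.5,-1,0],0,0],
    [[-0.5,-1,0],0,0],
    [[-0.5,-1,0],0,0],
    [[-0.5,-1,0],0,0],
    [[-0.5,-1,0],0,0],
    [[-0.5,-1,0],0,0],
    [[-0.5,-1,0],0,0]
  ]
}}

```text
t: 3.47
ee_pos: [419.6, 72.5, 321.3]
orientation: [-0.036, -3.139, 0.001]
ft_force: [-0.0, 0.4, 1.0]
width: 87.8
grasp_force: 0.0
```

Emit:
{"fn": "move_arm", "kwargs": {
  "steps": [
    [[-1,-1,0],0,0],
    [[-1,-1,0],0,0],
    [[-1,-1,0],0,0],
    [[-1,-1,0],0,0],
    [[-1,-1,0],0,0],
    [[-1,-1,0],0,0],
    [[-1,-1,0],0,0],
    [[-0.8,-0.7,0],0,0],
    [[0,0,0],0,0],
    [[0,0,0],0,0]
  ]
}}

```text
t: 4.3
ee_pos: [610.6, -123.2, 320.2]
orientation: [-0.037, -3.138, -0.001]
ft_force: [-0.7, 0.5, -0.5]
width: 88.0
grasp_force: 0.0
```

Emit:
{"fn": "move_arm", "kwargs": {
  "steps": [
    [[-0.2,0.04,0.5],0,0],
    [[0,0,1],0,0],
    [[0,0,1],0,0],
    [[0,0,1],0,0],
    [[0,0,1],0,0],
    [[0,0,0.5],0,0],
    [[0,0,0.32],0,0],
    [[0,0,0],0,0],
    [[0,0,0],0,0]
  ]
}}

```text
t: 5.05
ee_pos: [616.3, -121.3, 190.1]
orientation: [0.032, 3.141, -0.0]
ft_force: [0.3, 0.2, 0.4]
width: 88.0
grasp_force: 0.0
```

Run:
```python
from h import *
s=cams.get_image("scene")["image"][170:310,295:412];t=cams.get_image("top")["image"][150:290,322:402]
c=np.hstack([cv2.resize(x,None,fx=4,fy=4,interpolation=cv2.INTER_CUBIC) for x in(s,t)])
cv2.imwrite("pics/d.png",np.clip(c[:,:,::-1]*1.4,0,255).astype(np.uint8))
```

```text
(no output)
```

View pics/d.png

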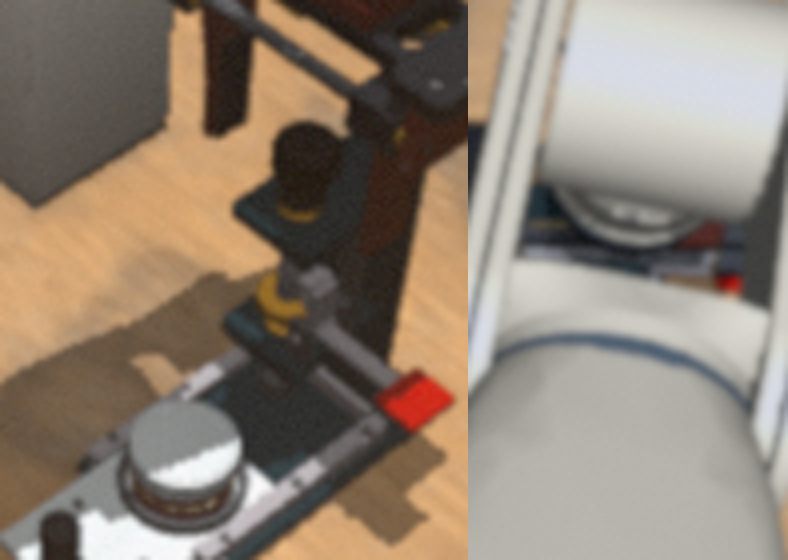

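Emit:
{"fn": "move_arm", "kwargs": {
  "steps": [
    [[0,0,0.12],0,0],
    [[0,0,0],0,1],
    [[0,0,0],0,1],
    [[0,0,0],0,1],
    [[0,0,0],0,1],
    [[0,0,0],0,1],
    [[0,0,0],0,1],
    [[0,0,0],0,1],
    [[0,0,0],0,1],
    [[0,0,0],0,1],
    [[0,0,0],0,1]
  ]
}}

```text
t: 6.07
ee_pos: [616.1, -121.6, 186.7]
orientation: [-0.033, -3.141, -0.0]
ft_force: [0.5, 0.0, 0.9]
width: 29.3
grasp_force: 30.0
```

Emit:
{"fn": "move_arm", "kwargs": {
  "steps": [
    [[0,0,-0.1],0,1],
    [[0,0,-0.1],0,1],
    [[0,0,-0.1],0,1],
    [[0,0,-0.1],0,1],
    [[0,0,0],0,1],
    [[0,0,0],0,1]
  ]
}}

```text
t: 6.57
ee_pos: [616.0, -121.6, 196.5]
orientation: [-0.033, -3.141, -0.0]
ft_force: [4.3, 0.2, -9.0]
width: 29.7
grasp_force: 30.0
```

```bash
cat > look.py <<'E'
import sys
from h import *
im=cams.get_image("scene")
for z in range(95,150,6): print(z,np.round(proj(im,(616,-122,z)),1),end=' ')
I=im["image"].astype(int);m=(I[:,:,0]>60)&(I[:,:,0]-I[:,:,2]>45)&(I[:,:,0]-I[:,:,1]>12)
for v in range(228,256): print(v,''.join('#' if m[v,u] else '.' for u in range(350,392)))
x=cv2.resize(I[205:275,335:415].astype(np.uint8),None,fx=8,fy=8,interpolation=cv2.INTER_CUBIC)
cv2.imwrite(sys.argv[1],np.clip(x[:,:,::-1]*1.5,0,255).astype(np.uint8))
f=[]
for i in range(6): cams.get_image("top");o=ctrl.get_obs();f.append(o["ft_force"])
print(np.round(f,1).tolist(),o["ee_pos"],o["width"])
E
python3 look.py pics/e.png
```

```text
95 [365.4 250.5] 101 [365.7 248.4] 107 [365.9 246.4] 113 [366.2 244.3] 119 [366.4 242.2] 125 [366.7 240. ] 131 [367.  237.9] 137 [367.2 235.7] 143 [367.5 233.5] 149 [367.8 231.3] 228 #########.................................
229 ##########................................
230 ###########...............................
231 #############.............................
232 ##############............................
233 ###############...........................
234 ###############...........................
235 ###############...........................
236 ##############............................
237 ##############............................
238 .######..#####............................
239 ...###...#####............................
240 .........######...........................
241 ..........######..........................
242 ..........#########.......................
243 ...........#########......................
244 ............########......................
245 ..............######......................
246 ..........................................
247 ..........................................
248 ............#.............................
249 ............#.............................
250 ............##............................
251 ............###...........................
252 .............####.........................
253 ..............##..........................
254 ..........................................
255 ..........................................
[[4.7, 1.0, -9.9], [3.7, -0.0, -9.6], [4.7, 0.5, -9.7], [3.7, 0.5, -8.7], [3.5, -0.5, -9.4], [3.0, -0.1, -9.2]] [ 615.99794862 -121.58049339  196.47640199] 29.587674748305545
```

View pics/e.png

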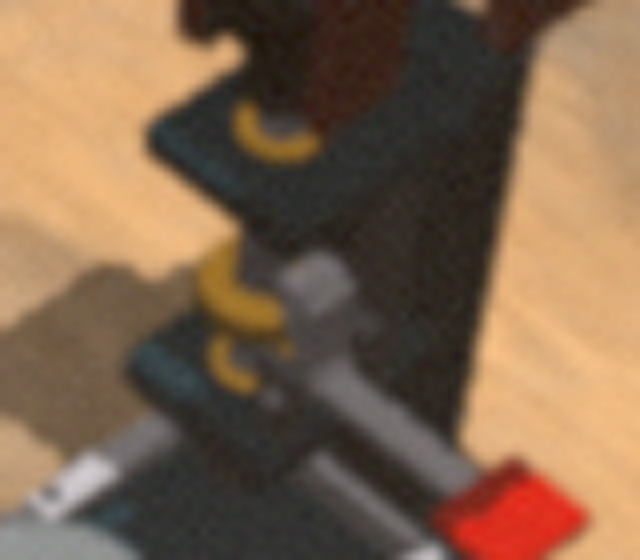

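Emit:
{"fn": "move_arm", "kwargs": {
  "steps": [
    [[0,0,-0.1],0,1],
    [[0,0,-0.1],0,1],
    [[0,0,-0.1],0,1],
    [[0,0,0],0,1],
    [[0,0,0],0,1]
  ]
}}

```text
t: 7.33
ee_pos: [616.0, -121.5, 203.8]
orientation: [-0.033, -3.141, -0.0]
ft_force: [4.6, 0.3, -12.6]
width: 29.5
grasp_force: 30.0
```

Emit:
{"fn": "move_arm", "kwargs": {
  "steps": [
    [[0,0,-0.04],0,1],
    [[0,0,0],0,1],
    [[0,0,0],0,1]
  ]
}}

```text
t: 7.58
ee_pos: [616.0, -121.6, 204.6]
orientation: [-0.033, -3.141, -0.0]
ft_force: [6.0, 0.6, -14.4]
width: 29.6
grasp_force: 30.0
```

Emit:
{"fn": "move_arm", "kwargs": {
  "steps": [
    [[0,0,-0.04],0,1],
    [[0,0,0],0,1],
    [[0,0,0],0,1]
  ]
}}

```text
t: 7.83
ee_pos: [616.0, -121.5, 205.5]
orientation: [-0.033, -3.141, -0.0]
ft_force: [6.8, -0.2, -15.5]
width: 29.1
grasp_force: 30.0
```

Emit:
{"fn": "move_arm", "kwargs": {
  "steps": [
    [[0,0,-0.04],0,1],
    [[0,0,0],0,1],
    [[0,0,0],0,1]
  ]
}}

```text
t: 8.08
ee_pos: [616.0, -121.5, 206.4]
orientation: [-0.033, -3.141, -0.0]
ft_force: [5.5, 0.6, -15.7]
width: 29.4
grasp_force: 30.0
```

Emit:
{"fn": "move_arm", "kwargs": {
  "steps": [
    [[0,0,-0.04],0,1],
    [[0,0,0],0,1],
    [[0,0,0],0,1]
  ]
}}

```text
t: 8.33
ee_pos: [616.0, -121.6, 207.5]
orientation: [-0.033, -3.141, -0.0]
ft_force: [5.6, 0.0, -14.6]
width: 29.4
grasp_force: 30.0
```

Emit:
{"fn": "move_arm", "kwargs": {
  "steps": [
    [[0,0,-0.04],0,1],
    [[0,0,0],0,1],
    [[0,0,0],0,1]
  ]
}}

```text
t: 8.58
ee_pos: [616.0, -121.6, 208.5]
orientation: [-0.033, -3.141, -0.0]
ft_force: [5.9, 0.1, -14.2]
width: 29.1
grasp_force: 30.0
```

```bash
cat > ft.py <<'E'
from h import *
f=[]
for i in range(8): cams.get_image("top");o=ctrl.get_obs();f.append(o["ft_force"])
print(o["t"],np.round(np.mean(f,0),2),np.round(o["ee_pos"],2),round(o["width"],1))
E
python3 ft.py
```

```text
8.9833 [  5.61  -0.5  -14.29] [ 615.97 -121.55  208.53] 29.3
```

Emit:
{"fn": "move_arm", "kwargs": {
  "steps": [
    [[0,0,0.04],0,1],
    [[0,0,0],0,1],
    [[0,0,0],0,1]
  ]
}}

```text
t: 9.23
ee_pos: [616.0, -121.5, 208.0]
orientation: [-0.033, -3.141, -0.0]
ft_force: [4.9, 0.3, -11.7]
width: 29.5
grasp_force: 30.0
```

Emit:
{"fn": "move_arm", "kwargs": {
  "steps": [
    [[0,0,0.04],0,1],
    [[0,0,0],0,1],
    [[0,0,0],0,1]
  ]
}}

```text
t: 9.48
ee_pos: [616.0, -121.5, 207.1]
orientation: [-0.033, -3.141, -0.0]
ft_force: [5.0, 1.4, -10.9]
width: 29.3
grasp_force: 30.0
```

```bash
python3 ft.py
```

```text
9.8833 [  3.75   1.39 -11.27] [ 616.04 -121.55  207.18] 29.2
```

Emit:
{"fn": "move_arm", "kwargs": {
  "steps": [
    [[0,0,0.03],0,1],
    [[0,0,0],0,1],
    [[0,0,0],0,1]
  ]
}}

```text
t: 10.13
ee_pos: [616.0, -121.6, 206.3]
orientation: [-0.033, -3.141, -0.0]
ft_force: [4.4, 1.9, -11.2]
width: 29.4
grasp_force: 30.0
```

Emit:
{"fn": "move_arm", "kwargs": {
  "steps": [
    [[0,0,0.03],0,1],
    [[0,0,0],0,1],
    [[0,0,0],0,1]
  ]
}}

```text
t: 10.38
ee_pos: [616.0, -121.6, 205.5]
orientation: [-0.033, -3.141, -0.0]
ft_force: [4.8, 1.9, -11.1]
width: 29.3
grasp_force: 30.0
```

```bash
python3 ft.py
```

```text
10.7833 [  4.05   1.7  -11.9 ] [ 616.02 -121.57  205.57] 29.4
```

Emit:
{"fn": "move_arm", "kwargs": {
  "steps": [
    [[-0.03,0,0],0,1],
    [[0,0,-0.06],0,1],
    [[0,0,-0.06],0,1],
    [[0,0,0],0,1],
    [[0,0,0],0,1]
  ]
}}

```text
t: 11.2
ee_pos: [616.0, -121.6, 208.3]
orientation: [-0.033, -3.14, -0.0]
ft_force: [0.2, 1.8, -14.5]
width: 29.7
grasp_force: 30.0
```

```bash
python3 ft.py
```

```text
11.6 [ -1.47   1.55 -15.42] [ 616.09 -121.56  208.31] 29.4
```

Emit:
{"fn": "move_arm", "kwargs": {
  "steps": [
    [[0,0,-0.04],0,1],
    [[0,0,0],0,1],
    [[0,0,0],0,1]
  ]
}}

```text
t: 11.85
ee_pos: [616.1, -121.6, 209.5]
orientation: [-0.033, -3.14, -0.0]
ft_force: [-4.6, 2.7, -15.2]
width: 29.8
grasp_force: 30.0
```

Emit:
{"fn": "move_arm", "kwargs": {
  "steps": [
    [[0,0,-0.04],0,1],
    [[0,0,0],0,1],
    [[0,0,0],0,1]
  ]
}}

```text
t: 12.1
ee_pos: [616.1, -121.6, 210.5]
orientation: [-0.033, -3.14, -0.0]
ft_force: [-5.3, 2.0, -15.2]
width: 29.4
grasp_force: 30.0
```

```bash
python3 ft.py
```

```text
12.5 [ -5.32   1.99 -15.67] [ 616.13 -121.58  210.5 ] 29.2
```

Emit:
{"fn": "move_arm", "kwargs": {
  "steps": [
    [[0.015,0,-0.04],0,1],
    [[0,0,0],0,1],
    [[0,0,0],0,1]
  ]
}}

```text
t: 12.75
ee_pos: [616.1, -121.6, 211.7]
orientation: [-0.033, -3.141, -0.0]
ft_force: [-4.5, 2.0, -15.5]
width: 29.7
grasp_force: 30.0
```

Emit:
{"fn": "move_arm", "kwargs": {
  "steps": [
    [[0,0,-0.04],0,1],
    [[0,0,0],0,1],
    [[0,0,0],0,1]
  ]
}}

```text
t: 13.0
ee_pos: [616.1, -121.6, 212.7]
orientation: [-0.033, -3.141, -0.0]
ft_force: [-4.7, 2.2, -16.4]
width: 29.6
grasp_force: 30.0
```

```bash
python3 ft.py
```

```text
13.4 [ -5.24   2.26 -15.45] [ 616.15 -121.57  212.68] 29.2
```

Emit:
{"fn": "move_arm", "kwargs": {
  "steps": [
    [[0,0,-0.04],0,1],
    [[0,0,0],0,1],
    [[0,0,0],0,1],
    [[0,0,0],0,1]
  ]
}}

```text
t: 13.73
ee_pos: [616.2, -121.6, 213.7]
orientation: [-0.033, -3.141, -0.0]
ft_force: [-5.6, 2.1, -16.1]
width: 29.8
grasp_force: 30.0
```

Emit:
{"fn": "move_arm", "kwargs": {
  "steps": [
    [[0,0,-0.04],0,1],
    [[0,0,0],0,1],
    [[0,0,0],0,1],
    [[0,0,0],0,1]
  ]
}}

```text
t: 14.07
ee_pos: [616.2, -121.6, 214.7]
orientation: [-0.033, -3.141, -0.0]
ft_force: [-5.7, 3.1, -16.6]
width: 29.5
grasp_force: 30.0
```

```bash
python3 ft.py
```

```text
14.4667 [ -5.39   2.25 -16.84] [ 616.14 -121.58  214.69] 29.7
```

Emit:
{"fn": "move_arm", "kwargs": {
  "steps": [
    [[0,0,-0.04],0,1],
    [[0,0,0],0,1],
    [[0,0,0],0,1],
    [[0,0,0],0,1]
  ]
}}

```text
t: 14.8
ee_pos: [616.1, -121.6, 215.7]
orientation: [-0.033, -3.141, -0.0]
ft_force: [-6.0, 2.8, -15.7]
width: 29.0
grasp_force: 30.0
```

Emit:
{"fn": "move_arm", "kwargs": {
  "steps": [
    [[0,0,-0.04],0,1],
    [[0,0,0],0,1],
    [[0,0,0],0,1],
    [[0,0,0],0,1]
  ]
}}

```text
t: 15.13
ee_pos: [616.2, -121.6, 216.7]
orientation: [-0.033, -3.141, -0.0]
ft_force: [-5.2, 2.6, -16.6]
width: 29.1
grasp_force: 30.0
```

```bash
python3 ft.py
```

```text
15.5333 [ -5.47   2.18 -16.25] [ 616.14 -121.58  216.67] 29.8
```

Emit:
{"fn": "move_arm", "kwargs": {
  "steps": [
    [[0,0,0.04],0,1],
    [[0,0,0],0,1],
    [[0,0,0],0,1]
  ]
}}

```text
t: 15.78
ee_pos: [616.2, -121.6, 216.1]
orientation: [-0.033, -3.141, -0.0]
ft_force: [-5.8, 1.8, -14.5]
width: 29.6
grasp_force: 30.0
```

Emit:
{"fn": "move_arm", "kwargs": {
  "steps": [
    [[0,0,0.04],0,1],
    [[0,0,0],0,1],
    [[0,0,0],0,1]
  ]
}}

```text
t: 16.03
ee_pos: [616.2, -121.6, 215.3]
orientation: [-0.033, -3.141, -0.0]
ft_force: [-7.1, 2.3, -13.1]
width: 29.1
grasp_force: 30.0
```

```bash
python3 ft.py; python3 look.py pics/f.png | tail -1
```

```text
16.4333 [ -6.59   2.64 -12.74] [ 616.18 -121.55  215.26] 29.5
[[-6.8, 2.6, -12.0], [-7.5, 2.8, -13.2], [-6.9, 2.0, -12.7], [-6.6, 2.3, -13.1], [-6.3, 2.2, -11.8], [-7.6, 2.4, -12.9]] [ 616.15244628 -121.57025895  215.24292602] 29.20014227042508
```

View pics/f.png

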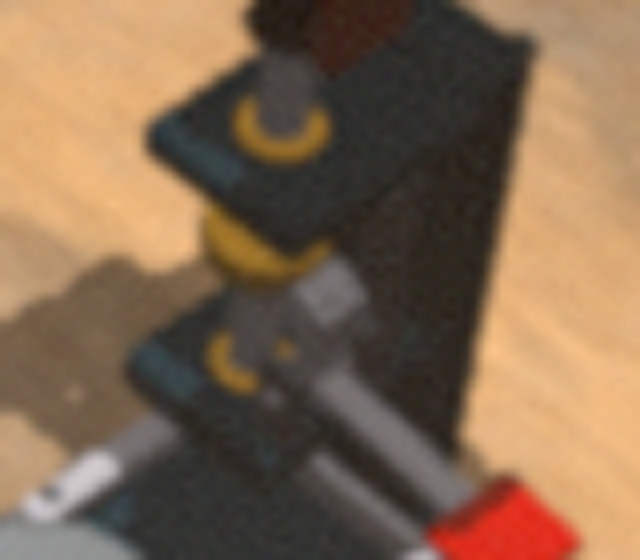

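```bash
cat > ft.py <<'E'
from h import *
f=[];c=[]
for i in range(6):
    I=cams.get_image("scene")["image"].astype(int);m=(I[:,:,0]>95)&(I[:,:,1]<60)&(I[:,:,2]<60);m[:240]=0;m[300:]=0;m[:,:370]=0;m[:,420:]=0
    y,x=np.nonzero(m);c.append([x.mean(),y.mean(),len(x)]);o=ctrl.get_obs();f.append(o["ft_force"])
print(o["t"],np.round(np.mean(f,0),2),np.round(o["ee_pos"],2),"paddle",np.round(np.mean(c,0),2))
E
python3 ft.py
```

```text
17.0833 [ -6.75   2.54 -12.87] [ 616.17 -121.58  215.27] paddle [397.7  272.72 154.5 ]
```

Emit:
{"fn": "move_arm", "kwargs": {
  "steps": [
    [[0,0,-0.06],0,1],
    [[0,0,-0.04],0,1],
    [[0,0,0],0,1],
    [[0,0,0],0,1]
  ]
}}

```text
t: 17.42
ee_pos: [616.2, -121.6, 217.3]
orientation: [-0.033, -3.141, -0.0]
ft_force: [-7.0, 2.7, -16.5]
width: 29.5
grasp_force: 30.0
```

```bash
python3 ft.py
```

```text
17.7167 [ -5.44   2.06 -15.49] [ 616.15 -121.59  217.36] paddle [397.87 272.59 156.33]
```

Emit:
{"fn": "move_arm", "kwargs": {
  "steps": [
    [[0,0,-0.04],0,1],
    [[0,0,0],0,1],
    [[0,0,0],0,1]
  ]
}}

```text
t: 17.97
ee_pos: [616.2, -121.6, 218.3]
orientation: [-0.033, -3.141, -0.0]
ft_force: [-6.2, 2.2, -15.8]
width: 29.5
grasp_force: 30.0
```

```bash
python3 ft.py
```

```text
18.2667 [ -5.73   1.98 -16.1 ] [ 616.18 -121.61  218.3 ] paddle [398.49 269.96 152.33]
```

Emit:
{"fn": "move_arm", "kwargs": {
  "steps": [
    [[0,0,-0.02],0,1],
    [[0,0,0],0,1],
    [[0,0,0],0,1]
  ]
}}

```text
t: 18.52
ee_pos: [616.2, -121.6, 218.8]
orientation: [-0.033, -3.141, -0.0]
ft_force: [-6.2, 1.8, -15.2]
width: 29.1
grasp_force: 30.0
```

```bash
python3 ft.py
```

```text
18.8167 [ -5.53   2.51 -16.16] [ 616.15 -121.61  218.8 ] paddle [398.51 269.96 152.  ]
```

Emit:
{"fn": "move_arm", "kwargs": {
  "steps": [
    [[0,0,0.04],0,1],
    [[0,0,0],0,1],
    [[0,0,0],0,1]
  ]
}}

```text
t: 19.07
ee_pos: [616.1, -121.6, 217.8]
orientation: [-0.033, -3.141, -0.0]
ft_force: [-5.9, 1.9, -15.7]
width: 29.3
grasp_force: 30.0
```

Emit:
{"fn": "move_arm", "kwargs": {
  "steps": [
    [[0,0,0.04],0,1],
    [[0,0,0],0,1],
    [[0,0,0],0,1]
  ]
}}

```text
t: 19.32
ee_pos: [616.2, -121.6, 217.6]
orientation: [-0.033, -3.141, -0.0]
ft_force: [-7.8, 2.8, -11.1]
width: 29.4
grasp_force: 30.0
```

```bash
python3 ft.py
```

```text
19.6167 [ -7.7    3.   -10.62] [ 616.21 -121.58  217.6 ] paddle [398.62 269.97 149.83]
```

Emit:
{"fn": "move_arm", "kwargs": {
  "steps": [
    [[0,0,0.03],0,1],
    [[0,0,0],0,1],
    [[0,0,0],0,1]
  ]
}}

```text
t: 19.87
ee_pos: [616.2, -121.6, 217.5]
orientation: [0.033, 3.141, -0.0]
ft_force: [-9.6, 3.2, -7.8]
width: 29.4
grasp_force: 30.0
```

Emit:
{"fn": "move_arm", "kwargs": {
  "steps": [
    [[0,0,0.03],0,1],
    [[0,0,0],0,1],
    [[0,0,0],0,1]
  ]
}}

```text
t: 20.12
ee_pos: [616.3, -121.6, 217.4]
orientation: [0.033, 3.141, -0.0]
ft_force: [-10.7, 2.8, -2.9]
width: 29.2
grasp_force: 30.0
```

```bash
python3 ft.py
```

```text
20.4167 [-11.24   3.13  -2.43] [ 616.27 -121.61  217.36] paddle [398.62 269.98 150.  ]
```

Emit:
{"fn": "move_arm", "kwargs": {
  "steps": [
    [[0,0,0],0,0.5],
    [[0,0,0],0,0.4],
    [[0,0,0],0,0.4],
    [[0,0,0],0,0.4],
    [[0,0,0],0,0.4],
    [[0,0,-0.4],0,0.4],
    [[0,0,-1],0,0.4],
    [[0,0,-1],0,0.4],
    [[0,0,0],0,0.4]
  ]
}}

```text
t: 21.17
ee_pos: [619.4, -122.3, 281.2]
orientation: [0.033, 3.133, -0.003]
ft_force: [1.0, 0.0, 1.3]
width: 52.6
grasp_force: 0.0
```

```bash
python3 ft.py; sed -i 's/^obs=/&/' fit.py
python3 - <<'E'
from h import *
S=cams.get_image("scene");I=S["image"]
# knob top dark blob location
cv2.imwrite("pics/g.png",np.clip(cv2.resize(I[180:320,290:420],None,fx=4,fy=4,interpolation=cv2.INTER_CUBIC)[:,:,::-1]*1.4,0,255).astype(np.uint8))
E
```

```text
21.4667 [-0.07 -0.34 -0.25] [ 615.79 -121.51  273.99] paddle [398.13 269.46 171.  ]
```

View pics/g.png

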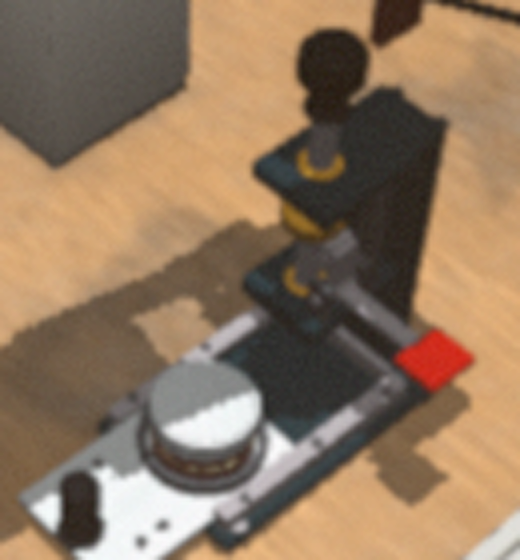

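Emit:
{"fn": "move_arm", "kwargs": {
  "steps": [
    [[1,0,0],0,1],
    [[1,0,0],0,1],
    [[1,0,0],0,1],
    [[1,0,0],0,1],
    [[1,0,0],0,1],
    [[1,0,0],0,1],
    [[1,0,0],0,1],
    [[0.5,0,0.5],0,1],
    [[0,0,1],0,1],
    [[0,0,1],0,1],
    [[0,0,1],0,1],
    [[0,0,1],0,1],
    [[0,0,1],0,1],
    [[0,0,1],0,1],
    [[0,0,1],0,1],
    [[0,0,1],0,1],
    [[0,0,0.8],0,1],
    [[0,0,0],0,1],
    [[0,0,0],0,1]
  ]
}}

```text
t: 23.1
ee_pos: [427.9, -117.4, 41.8]
orientation: [-0.033, -3.138, -0.002]
ft_force: [-0.8, 0.4, 0.7]
width: 0.5
grasp_force: 0.0
```

```bash
python3 ft.py
```

```text
23.4 [-0.07  0.26 -0.2 ] [ 429.8  -117.98   43.78] paddle [398.08 269.71 162.33]
```

Emit:
{"fn": "move_arm", "kwargs": {
  "steps": [
    [[-0.4,0,0.12],0,1],
    [[-0.2,0,0],0,1],
    [[-0.1,0,0],0,1],
    [[-0.1,0,0],0,1],
    [[-0.1,0,0],0,1],
    [[-0.1,0,0],0,1],
    [[-0.15,0,0],0,1],
    [[-0.2,0,0],0,1],
    [[-0.2,0,0],0,1],
    [[-0.2,0,0],0,1],
    [[-0.2,0,0],0,1],
    [[-0.2,0,0],0,1],
    [[-0.2,0,0],0,1],
    [[-0.2,0,0],0,1],
    [[-0.2,0,0],0,1],
    [[-0.2,0,0],0,1],
    [[-0.15,0,0],0,1],
    [[-0.1,0,0],0,1],
    [[0,0,0],0,1]
  ]
}}

```text
t: 24.98
ee_pos: [509.9, -119.5, 39.7]
orientation: [0.032, 3.14, -0.0]
ft_force: [-0.7, 0.0, -0.4]
width: 0.4
grasp_force: 0.2
```

```bash
python3 ft.py
```

```text
25.2833 [-0.01 -0.27 -0.14] [ 509.46 -119.63   39.94] paddle [398.2  269.65 162.67]
```

Emit:
{"fn": "move_arm", "kwargs": {
  "steps": [
    [[-0.08,0,0],0,1],
    [[-0.08,0,0],0,1],
    [[0,0,0],0,1]
  ]
}}

```text
t: 25.53
ee_pos: [513.1, -119.6, 39.7]
orientation: [-0.033, -3.141, 0.0]
ft_force: [-1.0, -0.8, 1.7]
width: 0.5
grasp_force: 0.8
```

Emit:
{"fn": "move_arm", "kwargs": {
  "steps": [
    [[-0.04,0,0],0,1],
    [[-0.04,0,0],0,1],
    [[0,0,0],0,1]
  ]
}}

```text
t: 25.78
ee_pos: [515.1, -119.5, 39.7]
orientation: [-0.033, -3.141, 0.0]
ft_force: [-2.1, -0.8, 1.3]
width: 0.1
grasp_force: 1.0
```

```bash
python3 ft.py
python3 - <<'E'
from h import *
I=cams.get_image("scene")["image"]
cv2.imwrite("pics/k.png",np.clip(cv2.resize(I[180:320,290:420],None,fx=4,fy=4,interpolation=cv2.INTER_CUBIC)[:,:,::-1]*1.4,0,255).astype(np.uint8))
E
```

```text
26.0833 [-1.77 -0.89  1.06] [ 515.06 -119.54   39.67] paddle [398.18 269.68 162.67]
```

View pics/k.png

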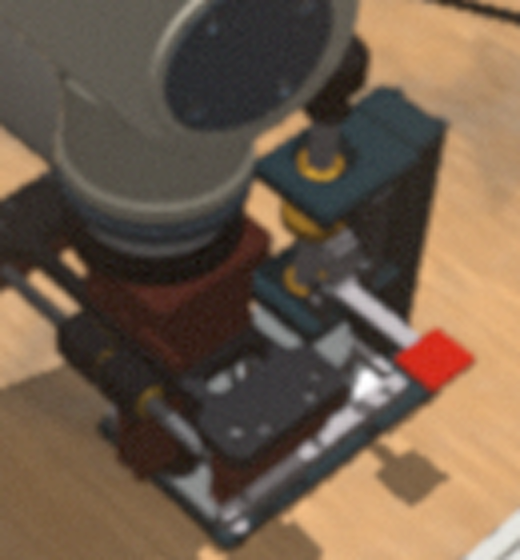

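Nearly home. Push on in small steps until the stop is felt.

Emit:
{"fn": "move_arm", "kwargs": {
  "steps": [
    [[-0.04,0,0],0,1],
    [[-0.04,0,0],0,1],
    [[0,0,0],0,1]
  ]
}}

```text
t: 26.38
ee_pos: [516.4, -119.5, 39.6]
orientation: [-0.032, -3.14, -0.0]
ft_force: [-5.0, -1.2, 3.2]
width: 0.5
grasp_force: 2.3
```

Emit:
{"fn": "move_arm", "kwargs": {
  "steps": [
    [[-0.04,0,0],0,1],
    [[-0.04,0,0],0,1],
    [[0,0,0],0,1]
  ]
}}

```text
t: 26.63
ee_pos: [516.5, -119.4, 39.4]
orientation: [-0.032, -3.136, -0.001]
ft_force: [-9.7, -2.3, 7.2]
width: 0.7
grasp_force: 5.1
```

Emit:
{"fn": "move_arm", "kwargs": {
  "steps": [
    [[-0.04,0,0],0,1],
    [[0,0,0],0,1]
  ]
}}

```text
t: 26.8
ee_pos: [516.5, -119.3, 39.2]
orientation: [-0.032, -3.134, -0.002]
ft_force: [-12.2, -3.1, 9.6]
width: 0.8
grasp_force: 6.3
```

Emit:
{"fn": "move_arm", "kwargs": {
  "steps": [
    [[0.4,0,0],0,1],
    [[0.6,0,0],0,1],
    [[0.5,0,-0.5],0,1],
    [[0,0,-1],0,1],
    [[0,0,-1],0,1],
    [[0,0,-1],0,1],
    [[0,0,-1],0,1],
    [[0,0,-1],0,1],
    [[0,0,-1],0,1],
    [[0,-0.5,-1],0,1],
    [[0,-1,0],0,1],
    [[0,-1,0],0,1],
    [[0,-1,0],0,1],
    [[0,0,0],1,1],
    [[0,0,0],1,1],
    [[0,0,0],1,1],
    [[0,0,0],1,1],
    [[0,0,0],1,1],
    [[0,0,0],1,1]
  ]
}}

```text
t: 28.38
ee_pos: [481.3, -206.5, 227.3]
orientation: [0.851, 3.022, 0.0]
ft_force: [-0.6, -0.1, 0.1]
width: 0.5
grasp_force: 0.0
```

Emit:
{"fn": "move_arm", "kwargs": {
  "steps": [
    [[0,0,0],1,1],
    [[0,0,0],1,1],
    [[0,0,0],1,1],
    [[0,0,0],1,1],
    [[0,0,0],1,1],
    [[0,0,0],1,1],
    [[0,0,0],1,1],
    [[0,0,0],1,1],
    [[0,0,0],1,1],
    [[0,0,0],1,1],
    [[0,0,0],1,1],
    [[0,0,0],1,1],
    [[0,0,0],0,1],
    [[0,0,0],0,1]
  ]
}}

```text
t: 29.55
ee_pos: [481.1, -206.4, 227.3]
orientation: [2.241, 2.2, 0.001]
ft_force: [0.4, -0.2, -0.2]
width: 0.7
grasp_force: 0.0
```

```bash
python3 ft.py
python3 - <<'E'
from h import *
S=cams.get_image("scene");T=cams.get_image("top");o=ctrl.get_obs();R=cv2.Rodrigues(o["orientation"])[0]
d=np.array([613.9,-207.8,130])-o["ee_pos"];print(np.round(R.T@d/25,3),o["qpos"].round(2),o["ee_pos"])
for n in("scene","top"):
  for k,z in(("shuttle_knob",49),("tin",54)):
    for b in cams.boxes_of(n,k)[:2]: print(n,k,round(b["p"],2),np.round(b["rect"],1))
a=S["image"][180:320,290:420];b=T["image"][165:305,322:392]
c=np.hstack([cv2.resize(x,None,fx=4,fy=4,interpolation=cv2.INTER_CUBIC) for x in(a,b)])
cv2.imwrite("pics/l.png",np.clip(c[:,:,::-1]*1.4,0,255).astype(np.uint8))
for q in((-80,0,61),(-80-27,0,21)):
    p=[615.7+q[0],-121.8-.0207*q[0],q[2]];print(q,proj(S,p),proj(T,p))
E
```

```text
29.85 [-0.05  0.33  0.22] [ 480.75 -206.34  227.19] paddle [398.15 269.67 162.83]
[0.05  5.328 3.888] [-0.43  0.27  1.85  0.    1.02 -0.41] [ 480.70445861 -206.33753304  227.18193857]
scene shuttle_knob 0.97 [352.7 288.5  67.8  40.4]
scene tin 0.64 [366.7 272.9  24.8  19.9]
scene tin 0.44 [377.3 374.1  30.6  34.4]
top shuttle_knob 0.66 [350.1 234.8  33.3  49.6]
top tin 0.68 [350.9 230.9  13.7   2.1]
(-80, 0, 61) [334.25042927 282.65340532] [351.37345461 253.17991509]
(-107, 0, 21) [323.43843596 302.24098773] [350.14179332 266.11451078]
```

View pics/l.png

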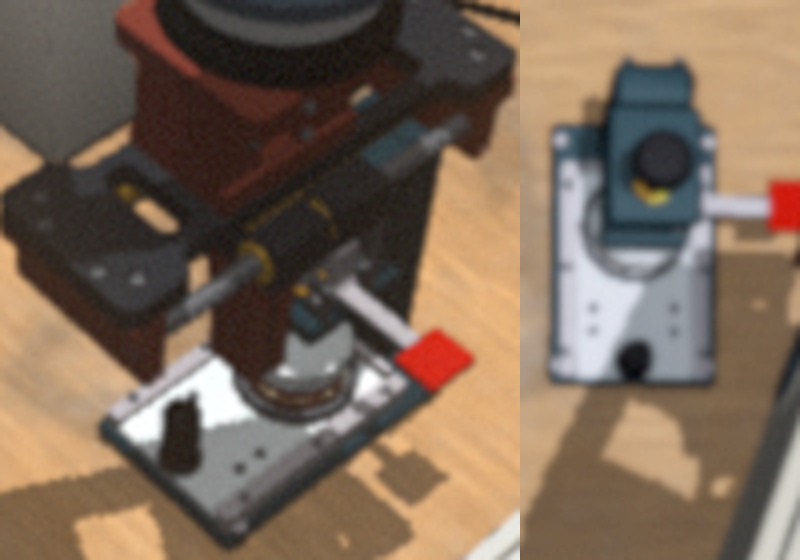

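Emit:
{"fn": "move_arm", "kwargs": {
  "steps": [
    [[0,1,0],0,1],
    [[0,1,0],0,1],
    [[0,1,0],0,1],
    [[0,1,0],0,1],
    [[0,1,0],0,1],
    [[0,0.33,0],0,1],
    [[0,0,1],0,1],
    [[0,0,1],0,1],
    [[0,0,1],0,1],
    [[0,0,0.8],0,1],
    [[0,0,0],0,1],
    [[0,0,0],0,1]
  ]
}}

```text
t: 31.15
ee_pos: [612.7, -208.9, 131.4]
orientation: [-2.243, -2.196, 0.002]
ft_force: [0.5, 0.0, -0.1]
width: 0.6
grasp_force: 0.0
```

```bash
python3 ft.py
```

```text
31.45 [ 0.17 -0.28  0.02] [ 614.62 -209.41  133.73] paddle [nan nan  0.]ft.py:5: RuntimeWarning: Mean of empty slice.
  y,x=np.nonzero(m);c.append([x.mean(),y.mean(),len(x)]);o=ctrl.get_obs();f.append(o["ft_force"])
  ret = ret.dtype.type(ret / rcount)
```

Emit:
{"fn": "move_arm", "kwargs": {
  "steps": [
    [[0.06,0,0.3],0,1],
    [[0,0,0.3],0,1],
    [[0,0,0.1],0,1],
    [[0,0,0.1],0,1],
    [[0,0,0.08],0,1],
    [[0,0,0],0,1]
  ]
}}

```text
t: 31.95
ee_pos: [613.4, -207.4, 110.0]
orientation: [-2.243, -2.197, 0.001]
ft_force: [-3.6, 0.9, 5.7]
width: 0.2
grasp_force: 2.8
```

Emit:
{"fn": "move_arm", "kwargs": {
  "steps": [
    [[0,0,0.08],0,1],
    [[0,0,0.08],0,1],
    [[0,0,0],0,1]
  ]
}}

```text
t: 32.2
ee_pos: [613.7, -207.5, 105.9]
orientation: [-2.244, -2.198, 0.0]
ft_force: [-1.1, 1.0, 2.6]
width: 0.5
grasp_force: 1.2
```

Emit:
{"fn": "move_arm", "kwargs": {
  "steps": [
    [[0,0,0.08],0,1],
    [[0,0,0.08],0,1],
    [[0,0,0],0,1]
  ]
}}

```text
t: 32.45
ee_pos: [613.9, -207.4, 101.7]
orientation: [-2.244, -2.198, -0.0]
ft_force: [-0.8, 0.9, 3.5]
width: 0.4
grasp_force: 1.4
```

Emit:
{"fn": "move_arm", "kwargs": {
  "steps": [
    [[0,0,0.08],0,1],
    [[0,0,0.08],0,1],
    [[0,0,0],0,1]
  ]
}}

```text
t: 32.7
ee_pos: [614.1, -207.6, 97.9]
orientation: [2.244, 2.198, 0.0]
ft_force: [0.0, 2.2, 3.7]
width: 0.3
grasp_force: 1.6
```

```bash
python3 ft.py 2>/dev/null
python3 - <<'E'
from h import *
S=cams.get_image("scene");T=cams.get_image("top")
for n in("scene","top"): print(n,[(round(b["p"],2),np.round(b["rect"],1)) for b in cams.boxes_of(n,"pull_knob")[:2]])
for h in(0,8,31): print(h,proj(S,(616,-122,205.5+h)),proj(T,(616,-122,205.5+h)))
E
```

```text
33.0 [-0.33  1.08  3.37] [ 614.11 -207.65   98.34] paddle [nan nan  0.]
scene [(0.77, array([367.9, 231.9,  25.6,  69.4])), (0.65, array([226.4, 216. ,  51.8,  23. ]))]
top []
0 [370.50615884 209.20345289] [356.52647628 207.56023691]
8 [370.91696293 205.88556677] [356.82459128 206.85968867]
31 [372.13301689 196.06402744] [357.70658076 204.78707853]
```

Emit:
{"fn": "move_arm", "kwargs": {
  "steps": [
    [[0,0,-0.3],0,1],
    [[0,0,-0.7],0,1],
    [[0,0,-1],0,1],
    [[0,0,-1],0,1],
    [[0,0,-1],0,1],
    [[0,0,-1],0,1],
    [[0,0,-1],0,1],
    [[0,0,-1],0,1],
    [[0,-1,0],0,1],
    [[0,-1,0],0,1],
    [[0,-1,0],0,1],
    [[0,-1,0],0,1],
    [[0,-1,0],0,1],
    [[-1,-1,0],0,1],
    [[-1,-1,0],0,1],
    [[-1,-0.5,0],0,1],
    [[0,0,0],0,1],
    [[0,0,0],0,1]
  ]
}}

```text
t: 34.7
ee_pos: [423.9, -279.6, 273.4]
orientation: [-2.247, -2.195, 0.0]
ft_force: [0.5, -0.1, 0.3]
width: 0.2
grasp_force: 0.0
```

```bash
python3 ft.py 2>/dev/null
python3 - <<'E'
from h import *
S=cams.get_image("scene");T=cams.get_image("top")
a=S["image"][180:320,290:420];b=T["image"][165:305,322:392]
c=np.hstack([cv2.resize(x,None,fx=4,fy=4,interpolation=cv2.INTER_CUBIC) for x in(a,b)])
cv2.imwrite("pics/n.png",np.clip(c[:,:,::-1]*1.4,0,255).astype(np.uint8))
E
```

```text
35.0 [-0.18 -0.05 -0.24] [ 425.37 -277.95  273.06] paddle [400.79 271.73  77.33]
```

View pics/n.png

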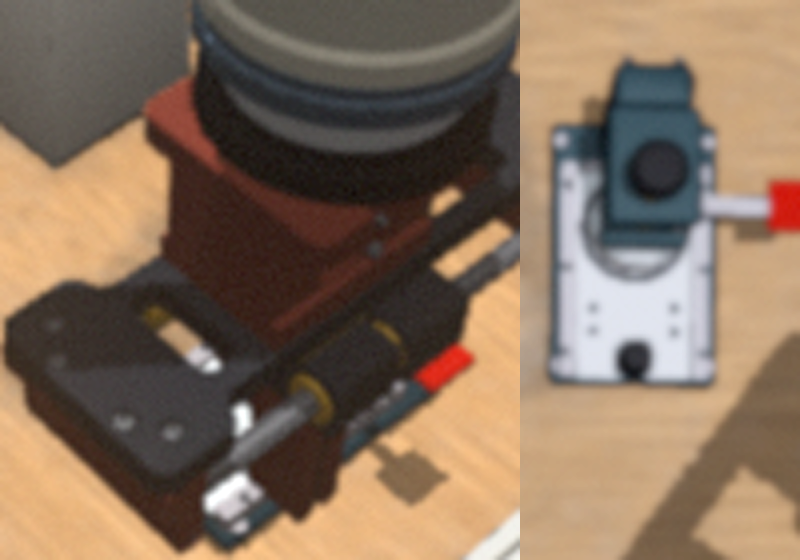

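The top view shows the pull knob back down at crop (657,167), where it was at (662,158) when cocked. The shuttle is still home with its knob at (634,358), and the paddle has sprung back. Nothing is touching the stamp, so I'm handing in.

```bash
python3 -c "
from workcell import ctrl
print(ctrl.close_job())"
```

```text
the job is handed in; nothing more can be done
None
```

I cocked the striker on its sear, slid the tin home, tripped the paddle and handed the job in at about 35 s; the last top view shows the striker down and the shuttle home, but the mark on the lid is hidden under the guide block, so I did not see it.

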